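# Transfer plug-in relays to the replacement socket strip

### The job

The relay strip that holds four plug-in modules is being replaced by the empty one. Move every module over to the new strip and seat it upright, fully down in a socket, so that the modules keep their order counted from the supply terminal block (the grey block with two brass screws at one end of each strip): the module next to the block on the old strip goes next to the block on the new one, and so on. Mind that the new strip's block may be at its other end; a module may face either way.

Things in the scene. Friction and masses are not known exactly. Their poses are not given: they have to be found in the camera images.
- relay_centre (a point): Module: relay under a clear cover, flat top, copper coil inside. 66 mm tall, foot 27 mm (its x, along the strip) by 36 mm (its y, across it); 36 mm across y up to at least 64 mm: grip across y. About 80 g. Point: its centre, 33 mm above its underside; z up. Starts in a socket of the old strip, 50 mm from its neighbours, in an order that varies. Any module fits any socket
- relay_old_socket: Black socket of the old strip where the relay module starts (all four alike, fixed), 48 x 82 mm. Origin on the bench under its centre; x runs along the old strip, whose supply block always stands at its +x end, the end further from the robot. Seat 43 mm, collar rim 54 mm above the bench
- timer_centre (a point): Module: time relay, light grey body with a round black dial (19 mm across) on its top. 74 mm tall, foot 27 mm (its x, along the strip) by 36 mm (its y, across it); 36 mm across y up to at least 64 mm: grip across y. About 80 g. Point: its centre, 37 mm above its underside; z up. Starts in a socket of the old strip, 50 mm from its neighbours, in an order that varies. Any module fits any socket
- timer_old_socket: Black socket of the old strip where the timer module starts (all four alike, fixed), 48 x 82 mm. Origin on the bench under its centre; x runs along the old strip, whose supply block always stands at its +x end, the end further from the robot. Seat 43 mm, collar rim 54 mm above the bench
- solid_state_centre (a point): Module: solid-state relay, black, upper part a block of aluminium cooling fins. 68 mm tall, foot 27 mm (its x, along the strip) by 36 mm (its y, across it); 36 mm across y up to at least 64 mm: grip across y. About 80 g. Point: its centre, 34 mm above its underside; z up. Starts in a socket of the old strip, 50 mm from its neighbours, in an order that varies. Any module fits any socket
- solid_state_old_socket: Black socket of the old strip where the solid-state module starts (all four alike, fixed), 48 x 82 mm. Origin on the bench under its centre; x runs along the old strip, whose supply block always stands at its +x end, the end further from the robot. Seat 43 mm, collar rim 54 mm above the bench
- monitor_centre (a point): Module: monitoring relay, grey, broad base, narrow tower above (16 mm along the strip). 80 mm tall, foot 27 mm (its x, along the strip) by 36 mm (its y, across it); 36 mm across y up to at least 64 mm: grip across y. About 80 g. Point: its centre, 40 mm above its underside; z up. Starts in a socket of the old strip, 50 mm from its neighbours, in an order that varies. Any module fits any socket
- monitor_old_socket: Black socket of the old strip where the monitor module starts (all four alike, fixed), 48 x 82 mm. Origin on the bench under its centre; x runs along the old strip, whose supply block always stands at its +x end, the end further from the robot. Seat 43 mm, collar rim 54 mm above the bench
- new_strip: New strip, fixed: plate 284 x 100 mm on four short pillars, with a rail and four empty grey sockets at x = -75, -25, 25, 75 mm, y = 0. Origin on the bench under its middle. Pocket 33 (x) by 42 mm (y): seat 43 mm above the bench, straight walls to 48 mm, then a funnel lip widening 4 mm each side to the rim at 54 mm. Seated module: underside at 43 mm. Terminals beside it: up to 46 mm
- new_feed: Supply terminal block of the new strip: grey with two white labels, 26 x 62 mm, top 71 mm above the bench, two brass screws, fixed at x = +115 or -115 mm of the new strip (which end varies; a low, thin end bracket is at the other). Origin on the bench under its centre, axes as the new strip's. The old strip has a like block
Things that resemble listed ones, but are neither listed nor needed, are in the scene too. What is shaped like the part that bears monitor_centre but purple or red is not meant.

How it is judged:
By the outcome, as a careful person would: the job done as asked, in the order asked, and still so for the second after the job is handed in, with the robot touching nothing.
It also fails if it takes over 109 s, if anything falls off the work surface, if the arm or the gripper's body presses on something with over 40 N, if the wrist force passes 120 N, or if a joint passes its speed limit or range.

### The arm

A 6-joint arm with a two-finger parallel gripper is mounted at the origin on a cart in front of the work surface, level with it; the furniture and walls round the work are solid. World frame = base frame: x ahead of the robot, y to its left, z up, the work surface at z = 0. Lengths are in mm, angles in rad, forces in N, time in s.
With the tool pointing down it reaches from about 350 to 975 mm from the base axis. Payload 7.1 kg.
Tool frame: the origin (TCP) lies midway between the tips of the shut fingers; the grasp point (between the pads) lies ctrl.tcp_to_grasp behind it (ctrl.tcp_to_grasp is the distance from the TCP to the grasp point, in mm); z points along the fingers, y is the direction in which the jaws open and shut (so a half turn about z gives the same grasp; the last joint's range is limited). The gripper opens to 88 mm and grips with 3 to 60 N. Pads are 20 mm wide; open, the fingers measure 115 mm over their backs; the gripper's body (75 mm by 178 mm) begins 61 mm behind the grasp point.
Start: joints at [1.329, 0.423, 1.63, -0, 1.089, -0.019], TCP at [138.07, 609.542, 222.675] pointing down, gripper open.
Joint ranges: [-3, 3], [-0.9, 2.11], [0.09, 2.58], [-1.31, 4.45], [0.11, 2.69], [-2.54, 2.54]. Speed limits (rad/s): [2.39, 2.39, 3.01, 3.14, 3.14, 3.14].

### API

Orientations are given as a rotation vector (axis times angle).
In Python, from workcell import ctrl gives the robot as it stands.
- The arm moves only by the tool play_rows, never from a script. Its argument "increments" is text: rows parted by semicolons, each of 5 numbers parted by spaces: the opening, from 0 (shut) to 1 (fully open), then the shift along the world's x, y, z in m, then the turn about the world's z in degrees. A call has 1 to 20 rows; each row shifts and turns the commanded pose from where the row before left it; what a row does not reach is not made up. A row lasts 1/10 s, in which the tool goes at most 50 mm and 8.59 degrees, less where a joint would pass 70% of its speed; a pose out of reach is approached as far as the arm can. A call is refused whole if a number of a shift passes 0.05 or a number of a turn 8.59, either way. A call with a gripper value outside its range is refused whole. The fingers move at their own pace and stop on an object; the grip force is fixed at half the most. Time passes only in rows, so rows that do not move let the fingers close. It gives the time, the measured TCP pose, the force and the opening at its end, in the units of the state.
- ctrl.get_obs(): the state, without advancing time (a new reading comes with each control period).
- ctrl.get_image(name): name is "scene" or "top"; returns a dict with "img" (480x640x3 uint8, red, green, blue), "range_z" (480x640 float32, mm along the optical axis (not along the pixel's ray), 0 where there is no reading), "vertical_fov" (degrees; the focal length in pixels is half the picture's height over the tangent of half this angle, whatever the lens; pixels are square), "cx", "cy" (the principal point, pixels), "origin" and "attitude" of the camera in the world. Camera axes: x right, y down, z forward; pixel columns grow to the right and rows downward; lengths in mm; the calibration is good to about 2 mm. A picture is of the moment at which its call begins.
- ctrl.close_job(): hands the job in, once; it reports no verdict.
The state is a dict: "t": time; "qpos": joint angles; "qvel": joint speeds; "joint_torque": joint torques, N m; "ee_pos": TCP position; "orientation": TCP orientation; "ft_force": force on the tool from outside, world axes, zero at the start; "moment": the same for the moment, N m; "width": finger opening in mm.
Only numpy, scipy, OpenCV 4.12 (cv2) and the standard library are available. Lean on these libraries where they do the work, as an engineer would, in place of code of your own. Each camera call takes 0.05 s, during which the arm holds its last target. There are 200 camera calls.

## Working session

There is one attempt and no reset: what is moved stays moved. The work goes in short steps, Python scripts to look and compute and a tool call to move; the robot and the scene stay as the last step left them, time stands still between calls to the robot, and variables do not carry over. Pictures are saved under pics/ and viewed, on a budget of 14 in all, crops included, one or two more only if the job needs it, and the job is handed in when it is done.

Besides the shell and the picture viewer there is one more tool, called after "Request:" as name(argument=value, ...) on one line, values as JSON. play_rows: Moves the arm, as the interface text tells. Its arguments: {"type":"object","properties":{"increments":{"type":"string"}},"required":["increments"]}

```bash
mkdir -p pics; cat > h.py <<'E'
import numpy as np,cv2
from scipy.spatial.transform import Rotation as R
from workcell import ctrl
def grab(n):
    d=ctrl.get_image(n); np.savez(''+n+'.npz',**{k:np.asarray(v) for k,v in d.items()}); return d
def load(n): return dict(np.load(''+n+'.npz'))
def rot(d):
    a=np.asarray(d['attitude'],float); return a if a.shape==(3,3) else R.from_rotvec(a).as_matrix()
def pts(d):
    h,w=d['range_z'].shape; f=h/2/np.tan(np.radians(float(d['vertical_fov'])/2))
    u,v=np.meshgrid(np.arange(w),np.arange(h)); z=d['range_z'].astype(float)
    c=np.stack([(u-d['cx'])/f*z,(v-d['cy'])/f*z,z],-1)
    P=c@rot(d).T+np.asarray(d['origin']); P[z==0]=np.nan; return P
E
python3 - <<'E'
from h import *
for n in('scene','top'):
    d=grab(n); cv2.imwrite(f'pics/{n}0.png',d['img'][:,:,::-1]); print(n,d['vertical_fov'],d['cx'],d['cy'],d['origin'],d['attitude'])
print(ctrl.tcp_to_grasp,ctrl.get_obs())
E
```

```text
scene 43.31109183069688 318.01929829322654 234.70951595332428 [-252.57764731 -554.25693581  887.25733083] [-2.03680545  1.21236092 -0.51642933]
top 51.021841035371224 314.6055298182674 246.37631011094112 [ 331.07045511 -131.16336909 1209.71725289] [-2.13631832  2.12672933 -0.18828343]
18.700000000000003 {'t': 0.1, 'qpos': array([ 1.32897153e+00,  4.23791849e-01,  1.63059829e+00, -7.69217926e-06,
        1.08860932e+00, -1.90146753e-02]), 'qvel': array([-0.00070547, -0.00017199, -0.00033684,  0.0008283 ,  0.00121219,
       -0.00110915]), 'joint_torque': array([-1.39382755e-04, -5.45616174e+01, -2.74329650e+01,  6.45924895e-02,
        1.87741360e-02, -6.91199853e-05]), 'ee_pos': array([137.97247238, 609.06521109, 221.9683164 ]), 'orientation': array([-3.49240558e-01, -3.12194227e+00,  2.19229403e-03]), 'ft_force': array([ 0.02885742, -0.48486368, -0.27295614]), 'moment': array([-0.00559586,  0.00436369,  0.02865148]), 'width': 88.07099810378564}
```

View pics/scene0.png

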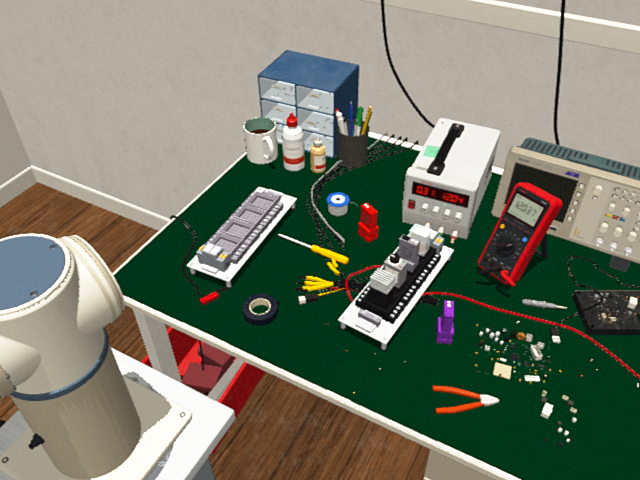

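View pics/top0.png

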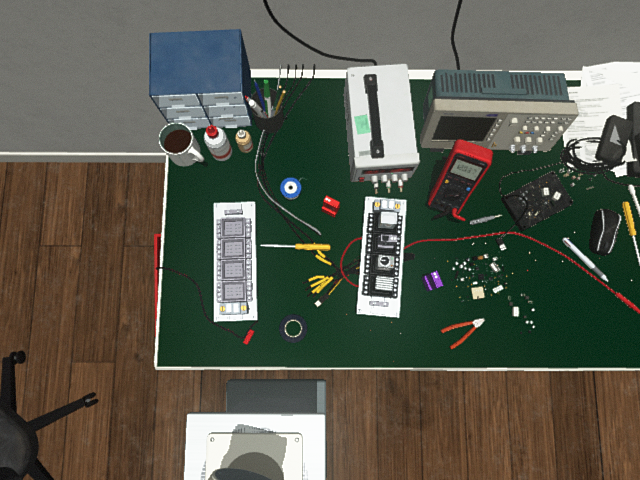

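```bash
python3 - <<'E'
from h import *
d=load('top'); im=d['img'][:,:,::-1]
a=cv2.resize(im[190:325,345:425],None,fx=4.4,fy=4.4,interpolation=cv2.INTER_CUBIC)
b=cv2.resize(im[190:325,200:270],None,fx=4.4,fy=4.4,interpolation=cv2.INTER_CUBIC)
cv2.imwrite('pics/crop1.png',np.hstack([b,a]))
P=pts(d)
hsv=cv2.cvtColor(d['img'],cv2.COLOR_RGB2HSV)
# white plates
for n,(u0,u1) in {'new':(195,275),'old':(345,425)}.items():
    m=np.zeros(im.shape[:2],np.uint8); s=np.s_[185:330,u0:u1]
    Z=P[...,2]
    m[s]=((hsv[s][...,1]<60)&(hsv[s][...,2]>60)|(Z[s]>12))*255
    m=cv2.morphologyEx(m,cv2.MORPH_OPEN,np.ones((3,3)))
    c=max(cv2.findContours(m,0,2)[0],key=cv2.contourArea)
    print(n,cv2.minAreaRect(c),cv2.boundingRect(c))
    q=np.isfinite(P[...,0])&(m>0)
    xy=P[q]
    hi=xy[(xy[:,2]>15)]; print(np.percentile(hi,[0.5,50,99.5],axis=0).round(0).tolist())
    xs=xy[(xy[:,2]>8)&(xy[:,2]<36)][:,:2].astype(np.float32); print(len(xs),cv2.minAreaRect(xs), np.histogram(xy[:,2],bins=range(0,140,6)))
E
```

```text
new ((235.0, 261.0), (120.0, 44.0), 90.0) (213, 201, 45, 121)
[[364.0, 4.0, 23.0], [497.0, 54.0, 43.0], [645.0, 108.0, 74.0]]
1566 ((505.7201843261719, 36.27088928222656), (284.4842529296875, 140.4198760986328), 2.0194568634033203) (array([ 216,   38,    0,   52, 1077,  421,  692, 1387,  688,  350,  100,
        127,   47,    0,    0,    0,    0,    0,    0,    0,    0,    0,
          0]), array([  0,   6,  12,  18,  24,  30,  36,  42,  48,  54,  60,  66,  72,
        78,  84,  90,  96, 102, 108, 114, 120, 126, 132, 138]))
old ((386.4231262207031, 256.9159851074219), (54.935672760009766, 119.09368133544922), 5.273896217346191) (356, 196, 59, 122)
[[377.0, -353.0, 17.0], [513.0, -286.0, 45.0], [688.0, -235.0, 125.0]]
1724 ((533.7943725585938, -299.90826416015625), (149.4586944580078, 329.10467529296875), 75.70108795166016) (array([ 177,    9,   76,  103, 1131,  411,  386,  786,  548,  319,  143,
        150,  109,   59,   37,   91,   74,  222,  268,   70,  107,    7,
          0]), array([  0,   6,  12,  18,  24,  30,  36,  42,  48,  54,  60,  66,  72,
        78,  84,  90,  96, 102, 108, 114, 120, 126, 132, 138]))
```

View pics/crop1.png

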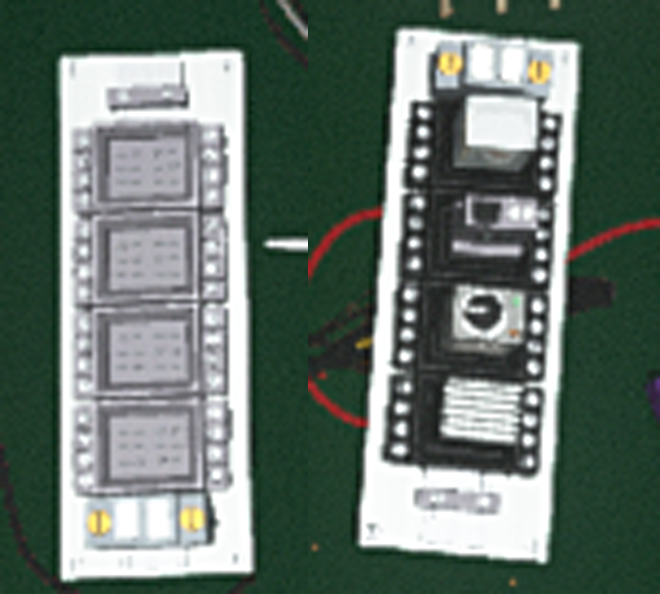

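```bash
cat > m.py <<'E'
from h import *
def plate(d,c0,lo=24,hi=33):
    P=pts(d); hsv=cv2.cvtColor(d['img'],cv2.COLOR_RGB2HSV)
    m=(hsv[...,1]<50)&(hsv[...,2]>140)&(P[...,2]>lo)&(P[...,2]<hi)&(abs(P[...,0]-c0[0])<190)&(abs(P[...,1]-c0[1])<90)
    q=P[m]; return q, cv2.minAreaRect(q[:,:2].astype(np.float32)), np.median(q[:,2])
def robust(q,a):
    e=np.array([np.cos(a),np.sin(a)]);n=np.array([-e[1],e[0]])
    U,V=q[:,:2]@e,q[:,:2]@n
    us=np.percentile(U,[.3,99.7]);vs=np.percentile(V,[.5,99.5])
    return e*us.mean()+n*vs.mean(),np.ptp(us),np.ptp(vs)
E
python3 - <<'E'
from m import *
for n in('top','scene'):
    d=load(n) if n else 0
    P=pts(d)
    for s,c in(('new',(505,55)),('old',(530,-290))):
        q,r,z=plate(d,c); w=r[1]; a=r[2]
        if w[0]<w[1]: a-=90
        a=(a+90)%180-90
        print(n,s,len(q),np.round(r[0],1),np.round(w,1),round(a,2),round(float(z),1),robust(q,np.radians(a)))
        # brass
        hsv=cv2.cvtColor(d['img'],cv2.COLOR_RGB2HSV)
        b=((hsv[...,0]>15)&(hsv[...,0]<30)&(hsv[...,1]>120)&(hsv[...,2]>120)&(abs(P[...,2]-71)<12)&(abs(P[...,0]-c[0])<190)&(abs(P[...,1]-c[1])<90)).astype(np.uint8)
        k,_,st,ct=cv2.connectedComponentsWithStats(b)
        for i in range(1,k):
            if st[i,4]>4: print('  brass',ct[i].round(1),st[i,4],P[b*0+(cv2.connectedComponents(b)[1]==i)==1].mean(0).round(1))
        # tops
        if s=='old':
            hm=((P[...,2]>103)&(P[...,2]<130)&(abs(P[...,0]-c[0])<170)&(abs(P[...,1]-c[1])<75)).astype(np.uint8)
            k,l,st,_=cv2.connectedComponentsWithStats(hm)
            for i in range(1,k):
                if st[i,4]>20:
                    t=P[l==i]; t=t[t[:,2]>np.percentile(t[:,2],80)-4]; print('  top',st[i,4],t.mean(0).round(1),cv2.minAreaRect(t[:,:2].astype(np.float32)))
# tall things near
P=pts(load('top')); f=P[(P[...,2]>60)&(P[...,0]>550)&(P[...,0]<950)&(P[...,1]<200)&(P[...,1]>-450)]
g=np.round(f/50).astype(int); import collections
o={}
for x,y,z in g: o[(x*50,y*50)]=max(o.get((x*50,y*50),0),z*50)
print(sorted(o.items()))
E
```

```text
top new 1340 [505.2  56.4] [284.1  99.3] 2.36 28.2 (array([504.87229296,  56.39098863]), np.float64(283.2157254316931), np.float64(98.75039867668268))
  brass [220.7 308.5] 6 [388.7  78.8  62.7]
  brass [223.4 307.9] 7 [390.2  72.6  62.7]
  brass [242.9 307.2] 12 [391.8  28.6  62.2]
top old 1406 [ 542.3 -295. ] [100.4 332.8] -5.05 28.1 (array([ 539.98972268, -294.68610964]), np.float64(327.9141069856972), np.float64(99.63945211199012))
  brass [376.9 204.1] 14 [ 634.3 -279.3   62.7]
  brass [397.1 205.6] 14 [ 630.7 -326.9   62.9]
  top 172 [ 695.6 -271.5  126.2] ((695.42529296875, -270.4814147949219), (3.6771702766418457, 98.51415252685547), 3.2220494747161865)
  top 195 [ 590.9 -298.6  109.5] ((591.1950073242188, -298.7975769042969), (34.66450500488281, 26.499120712280273), 89.12848663330078)
  top 149 [ 541.6 -295.3  123.4] ((541.3685302734375, -295.7783508300781), (34.097076416015625, 16.519868850708008), 85.51567840576172)
  top 195 [ 492.8 -287.6  116. ] ((492.1307678222656, -292.011474609375), (28.490041732788086, 16.078222274780273), 85.77975463867188)
  top 79 [ 448.3 -287.  
[... 4085 characters left out ...]
.int64(150)), ((np.int64(900), np.int64(0)), np.int64(150)), ((np.int64(900), np.int64(50)), np.int64(200)), ((np.int64(900), np.int64(100)), np.int64(200)), ((np.int64(900), np.int64(150)), np.int64(200)), ((np.int64(900), np.int64(200)), np.int64(200)), ((np.int64(950), np.int64(-400)), np.int64(150)), ((np.int64(950), np.int64(-350)), np.int64(150)), ((np.int64(950), np.int64(-300)), np.int64(150)), ((np.int64(950), np.int64(-250)), np.int64(150)), ((np.int64(950), np.int64(-200)), np.int64(150)), ((np.int64(950), np.int64(50)), np.int64(200)), ((np.int64(950), np.int64(100)), np.int64(200)), ((np.int64(950), np.int64(150)), np.int64(200)), ((np.int64(950), np.int64(200)), np.int64(200))]
```

The top view shows the old strip at px (387,257). Counted from its block (brass screws at 377,204 and 397,206), the order is relay (392,215), monitor (388,238), timer (384,262), SSR (382,285). The lookalikes are the red part (331,205) and the purple part (432,280), both loose on the bench and rejected. The new strip's block is at its near end (222/246,308), so the relay goes in the nearest socket.

Request:
play_rows(increments="1 0.026 -0.039 0 1;1 0.026 -0.039 0 1;1 0.026 -0.039 0 1;1 0.026 -0.039 0 1;1 0.026 -0.039 0 1;1 0.026 -0.039 0 1;1 0.026 -0.039 0 1;1 0.026 -0.039 0 1.05;1 0.026 -0.039 0 0;1 0.026 -0.039 0 0;1 0.026 -0.039 0 0;1 0.026 -0.039 0 0;1 0.026 -0.039 0 0;1 0.026 -0.039 0 0;1 0 0 0 0")

```text
t: 1.6
ee_pos: [504.7, 59.6, 222.7]
orientation: [0.137, 3.137, -0.001]
ft_force: [-0.3, 0.6, 0.7]
width: 88.0
```

Request:
play_rows(increments="1 0.0096 -0.04 0 0;1 0.0096 -0.04 0 0;1 0.0096 -0.04 0 0;1 0.0096 -0.04 0 0;1 0.0096 -0.04 0 0;1 0.0096 -0.04 0 0;1 0.0096 -0.04 -0.01 0;1 0.0096 -0.04 -0.01 0;1 0.0096 -0.04 -0.01 0;1 0 0 -0.01 0;1 0 0 -0.01 0;1 0 0 0 0;1 0 0 0 0")

```text
t: 2.9
ee_pos: [588.3, -294.7, 172.5]
orientation: [-0.127, -3.138, -0.001]
ft_force: [-0.2, -0.4, 0.3]
width: 87.9
```

```bash
python3 - <<'E'
from h import *
o=ctrl.get_obs();print(o['ee_pos'],o['orientation'])
a=grab('scene')['img'];b=grab('top')['img']
c=lambda i,u,v,w,h,s:cv2.resize(i[v:v+h,u:u+w,::-1],None,fx=s,fy=s,interpolation=2)
cv2.imwrite('pics/p1.png',np.hstack([c(a,330,160,140,190,2.8),c(b,330,140,140,190,2.8)]))
E
```

```text
[ 588.25994114 -294.73600138  172.52652336] [-1.26777259e-01 -3.13808829e+00 -9.88617147e-04]
```

View pics/p1.png

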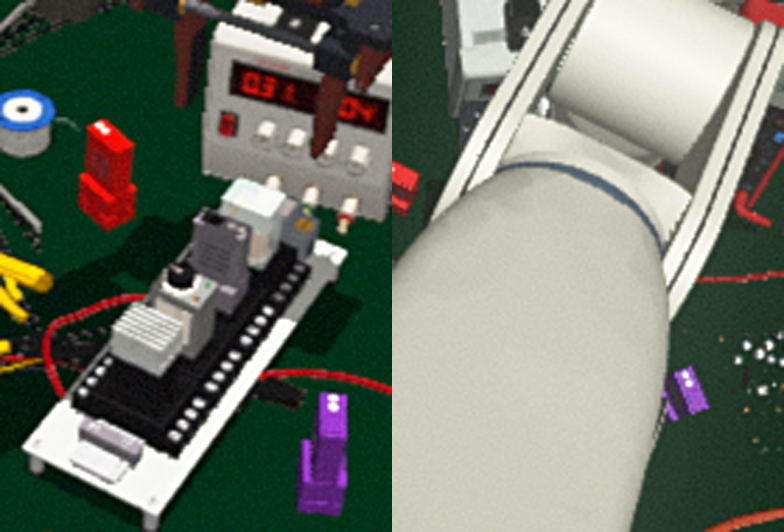

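The scene crop shows the fingers above the relay (crop px 250,200) with its neighbours clear. The measured pose is about 5 mm short of the target, so I'll correct that and descend.

Request:
play_rows(increments="1 0.0025 -0.0053 0 0;1 0 0 -0.02 0;1 0 0 -0.02 0;1 0 0 -0.02 0;1 0 0 -0.02 0;1 0 0 -0.015 0;1 0 0 -0.0075 0;1 0 0 0 0;1 0 0 0 0")

```text
t: 3.9
ee_pos: [591.5, -302.0, 70.8]
orientation: [0.129, 3.138, -0.001]
ft_force: [-0.2, -0.2, 0.4]
width: 88.1
```

```bash
python3 - <<'E'
from h import *
a=grab('scene')['img']
cv2.imwrite('pics/p2.png',cv2.resize(a[180:340,320:480,::-1],None,fx=3.5,fy=3.5,interpolation=2))
E
```

```text
(no output)
```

View pics/p2.png

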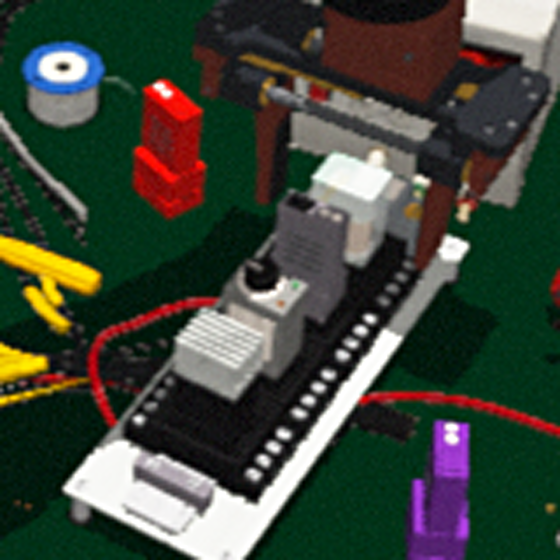

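The fingers straddle the relay (crop px 350,200) on both sides. Closing, then lifting a little.

Request:
play_rows(increments="0 0 0 0 0;0 0 0 0 0;0 0 0 0 0;0 0 0 0 0;0 0 0 0 0;0 0 0 0 0;0 0 0 0 0;0 0 0 0 0")

```text
t: 4.75
ee_pos: [591.0, -301.7, 70.1]
orientation: [-0.129, -3.139, -0.0]
ft_force: [0.1, -0.2, -0.2]
width: 35.9
```

Request:
play_rows(increments="0 0 0 0.02 0;0 0 0 0.03 0;0 0 0 0.03 0;0 0 0 0.03 0;0 -0.0134 0.0295 0 0.6;0 -0.0134 0.0295 0 0.6;0 -0.0134 0.0295 0 0.6;0 -0.0134 0.0295 0 0.6;0 -0.0134 0.0295 0 0.6;0 -0.0134 0.0295 0 0.6;0 -0.0134 0.0295 0 0.6;0 -0.0134 0.0295 0 0.6;0 -0.0134 0.0295 0 0.6;0 -0.0134 0.0295 0 0.6;0 -0.0134 0.0295 0 0.6;0 -0.0134 0.0295 0 0.5;0 0 0 -0.02 0;0 0 0 -0.02 0;0 0 0 0 0;0 0 0 0 0")

```text
t: 6.75
ee_pos: [430.1, 52.2, 140.3]
orientation: [0.065, -3.14, 0.0]
ft_force: [0.6, 0.1, -0.4]
width: 35.9
```

```bash
python3 - <<'E'
from h import *
o=ctrl.get_obs();print(o['ee_pos'],o['orientation'],o['width'])
a=grab('scene')['img']
cv2.imwrite('pics/p3.png',cv2.resize(a[130:300,160:330,::-1],None,fx=3.5,fy=3.5,interpolation=2))
E
```

```text
[430.09702645  52.18690939 140.30341184] [ 6.52657185e-02 -3.14013063e+00  1.30659657e-04] 35.88108666899397
```

View pics/p3.png

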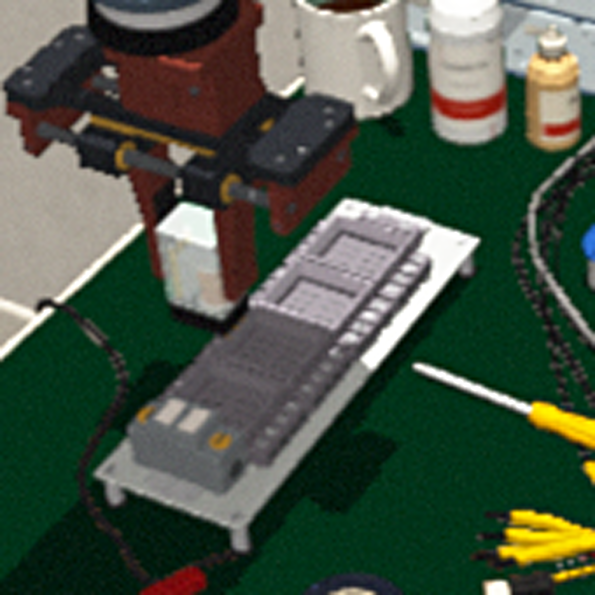

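The relay is held upright over the strip, and pose and image agree. Lowering it.

Request:
play_rows(increments="0 0 0 -0.02 0;0 0 0 -0.02 0;0 0 0 -0.01 0;0 0 0 -0.005 0;0 0 0 -0.005 0;0 0 0 -0.004 0;0 0 0 -0.003 0;0 0 0 -0.002 0;0 0 0 -0.001 0;0 0 0 0 0;0 0 0 0 0")

```text
t: 7.9
ee_pos: [430.3, 52.3, 70.3]
orientation: [-0.065, 3.141, 0.0]
ft_force: [-0.0, -0.5, -0.2]
width: 36.2
```

Request:
play_rows(increments="1 0 0 0 0;1 0 0 0 0;1 0 0 0 0;1 0 0 0 0;1 0 0 0 0;1 0 0 0.02 0;1 0 0 0.03 0;1 0 0 0.03 0;1 0 0 0.03 0;1 0.0112 -0.0348 0 -0.7;1 0.0112 -0.0348 0 -0.7;1 0.0112 -0.0348 0 -0.7;1 0.0112 -0.0348 0 -0.7;1 0.0112 -0.0348 0 -0.7;1 0.0112 -0.0348 0 -0.7;1 0.0112 -0.0348 0 -0.7;1 0.0112 -0.0348 0 -0.7;1 0.0112 -0.0348 0 -0.7;1 0.0112 -0.0348 0 -0.8")

```text
t: 9.8
ee_pos: [542.2, -297.2, 180.0]
orientation: [-0.13, -3.139, -0.0]
ft_force: [-0.5, 1.0, 0.3]
width: 87.9
```

```bash
cat > chk.py <<'E'
from h import *
o=ctrl.get_obs();print(o['ee_pos'],o['orientation'])
d=grab('scene');P=pts(d)
hm=((P[...,2]>90)&(P[...,2]<135)&(P[...,0]>390)&(P[...,0]<640)&(P[...,1]>10)&(P[...,1]<110)).astype(np.uint8)
k,l,st,_=cv2.connectedComponentsWithStats(hm)
for i in range(1,k):
    if st[i,4]>20:
        t=P[l==i]; t=t[t[:,2]>np.percentile(t[:,2],95)-5]; print('top',st[i,4],t.mean(0).round(1),'z95',np.percentile(t[:,2],[50,95]).round(1),cv2.minAreaRect(t[:,:2].astype(np.float32)))
E
python3 chk.py
```

```text
[ 542.23518518 -297.23544943  179.96693206] [-1.30404569e-01 -3.13853384e+00 -3.29522543e-04]
top 328 [429.3  50.1 110.2] z95 [110.1 112.7] ((428.58111572265625, 50.495872497558594), (29.702049255371094, 37.5016975402832), 3.747476816177368)
```

Relay top is at 110.2 mm, the same as in the old socket, so it is seated. Monitor next.

Request:
play_rows(increments="1 -0.001 -0.0003 -0.02 0;1 0 0 -0.025 0;1 0 0 -0.025 0;1 0 0 -0.02 0;1 0 0 -0.015 0;1 0 0 -0.005 0;1 0 0 0 0;1 0 0 0 0;0 0 0 0 0;0 0 0 0 0;0 0 0 0 0;0 0 0 0 0;0 0 0 0 0;0 0 0 0 0;0 0 0 0 0;0 0 0 0 0;0 0 0 0 0")

```text
t: 11.55
ee_pos: [541.2, -296.2, 70.2]
orientation: [0.129, 3.139, -0.0]
ft_force: [0.3, -0.7, -0.0]
width: 35.9
```

Request:
play_rows(increments="0 0 0 0.02 0;0 0 0 0.03 0;0 0 0 0.03 0;0 0 0 0.03 0;0 -0.0061 0.035 0 0.7;0 -0.0061 0.035 0 0.7;0 -0.0061 0.035 0 0.7;0 -0.0061 0.035 0 0.7;0 -0.0061 0.035 0 0.7;0 -0.0061 0.035 0 0.7;0 -0.0061 0.035 0 0.7;0 -0.0061 0.035 0 0.7;0 -0.0061 0.035 0 0.7;0 -0.0065 0.035 0 0.8;0 0 0 -0.02 0;0 0 0 -0.02 0;0 0 0 0 0;0 0 0 0 0")

```text
t: 13.35
ee_pos: [479.6, 53.9, 140.2]
orientation: [0.065, -3.14, 0.0]
ft_force: [0.6, -1.1, -0.4]
width: 35.9
```

Request:
play_rows(increments="0 0 0 -0.02 0;0 0 0 -0.02 0;0 0 0 -0.01 0;0 0 0 -0.005 0;0 0 0 -0.005 0;0 0 0 -0.004 0;0 0 0 -0.003 0;0 0 0 -0.002 0;0 0 0 -0.001 0;0 0 0 0 0;0 0 0 0 0")

```text
t: 14.45
ee_pos: [479.8, 54.0, 70.3]
orientation: [-0.065, 3.141, 0.0]
ft_force: [0.8, 0.6, -1.7]
width: 35.9
```

Request:
play_rows(increments="1 0 0 0 0;1 0 0 0 0;1 0 0 0 0;1 0 0 0 0;1 0 0 0 0;1 0 0 0.02 0;1 0 0 0.03 0;1 0 0 0.03 0;1 0 0 0.03 0;1 0.0011 -0.0347 0 -0.7;1 0.0011 -0.0347 0 -0.7;1 0.0011 -0.0347 0 -0.7;1 0.0011 -0.0347 0 -0.7;1 0.0011 -0.0347 0 -0.7;1 0.0011 -0.0347 0 -0.7;1 0.0011 -0.0347 0 -0.7;1 0.0011 -0.0347 0 -0.7;1 0.0011 -0.0347 0 -0.7;1 0.0014 -0.0347 0 -0.8")

```text
t: 16.35
ee_pos: [490.8, -294.5, 180.1]
orientation: [-0.13, -3.139, -0.0]
ft_force: [0.6, -0.7, 0.7]
width: 88.0
```

```bash
python3 chk.py
```

```text
[ 490.75145744 -294.47609496  180.11341785] [-1.30372511e-01 -3.13871811e+00 -2.25799993e-04]
top 329 [479.3  52.3 123.7] z95 [123.5 126.3] ((480.073486328125, 52.86427307128906), (18.000957489013672, 37.43843460083008), 3.818485975265503)
top 329 [429.3  49.9 109.8] z95 [109.8 112.3] ((429.9418640136719, 51.033203125), (37.796234130859375, 30.196332931518555), 88.12553405761719)
```

Monitor top is at 123.7 mm (123.9 before), so it is seated. Timer next.

Request:
play_rows(increments="1 0 0.001 -0.02 0;1 0 0 -0.025 0;1 0 0 -0.025 0;1 0 0 -0.02 0;1 0 0 -0.015 0;1 0 0 -0.005 0;1 0 0 0 0;1 0 0 0 0;0 0 0 0 0;0 0 0 0 0;0 0 0 0 0;0 0 0 0 0;0 0 0 0 0;0 0 0 0 0;0 0 0 0 0;0 0 0 0 0;0 0 0 0 0")

```text
t: 18.1
ee_pos: [491.1, -292.1, 70.2]
orientation: [0.129, 3.139, -0.0]
ft_force: [-0.5, -0.5, 0.2]
width: 35.7
```

Request:
play_rows(increments="0 0 0 0.02 0;0 0 0 0.03 0;0 0 0 0.03 0;0 0 0 0.03 0;0 0.0039 0.0348 0 0.7;0 0.0039 0.0348 0 0.7;0 0.0039 0.0348 0 0.7;0 0.0039 0.0348 0 0.7;0 0.0039 0.0348 0 0.7;0 0.0039 0.0348 0 0.7;0 0.0039 0.0348 0 0.7;0 0.0039 0.0348 0 0.7;0 0.0039 0.0348 0 0.7;0 0.0036 0.035 0 0.8;0 0 0 -0.02 0;0 0 0 -0.02 0;0 0 0 0 0;0 0 0 0 0")

```text
t: 19.9
ee_pos: [529.5, 56.1, 140.1]
orientation: [0.065, -3.14, 0.0]
ft_force: [-0.2, 0.1, -1.7]
width: 35.8
```

Request:
play_rows(increments="0 0 0 -0.02 0;0 0 0 -0.02 0;0 0 0 -0.01 0;0 0 0 -0.005 0;0 0 0 -0.005 0;0 0 0 -0.004 0;0 0 0 -0.003 0;0 0 0 -0.002 0;0 0 0 -0.001 0;0 0 0 0 0;0 0 0 0 0")

```text
t: 21.0
ee_pos: [529.9, 56.2, 70.3]
orientation: [-0.065, 3.141, 0.0]
ft_force: [1.4, 0.0, -0.7]
width: 36.2
```

Request:
play_rows(increments="1 0 0 0 0;1 0 0 0 0;1 0 0 0 0;1 0 0 0 0;1 0 0 0 0;1 0 0 0.02 0;1 0 0 0.03 0;1 0 0 0.03 0;1 0 0 0.03 0;1 -0.0088 -0.0344 0 -0.7;1 -0.0088 -0.0344 0 -0.7;1 -0.0088 -0.0344 0 -0.7;1 -0.0088 -0.0344 0 -0.7;1 -0.0088 -0.0344 0 -0.7;1 -0.0088 -0.0344 0 -0.7;1 -0.0088 -0.0344 0 -0.7;1 -0.0088 -0.0344 0 -0.7;1 -0.0088 -0.0344 0 -0.7;1 -0.0088 -0.0344 0 -0.8")

```text
t: 22.9
ee_pos: [441.1, -289.2, 180.2]
orientation: [0.13, 3.139, -0.0]
ft_force: [0.3, 0.5, -0.1]
width: 87.9
```

```bash
python3 chk.py
```

```text
[ 441.13936833 -289.23399572  180.24207906] [ 1.30264567e-01  3.13881239e+00 -4.54036651e-05]
top 615 [481.   52.1 123.5] z95 [123.6 126.6] ((501.0093078613281, 49.79957580566406), (36.957496643066406, 63.21402359008789), 81.74942779541016)
top 329 [428.9  50.  109.6] z95 [109.5 111.7] ((430.1244812011719, 51.076683044433594), (31.07295799255371, 39.05236053466797), 2.4646143913269043)
```

Request:
play_rows(increments="1 0.0003 0 -0.02 0;1 0 0 -0.025 0;1 0 0 -0.025 0;1 0 0 -0.02 0;1 0 0 -0.015 0;1 0 0 -0.005 0;1 0 0 0 0;1 0 0 0 0;0 0 0 0 0;0 0 0 0 0;0 0 0 0 0;0 0 0 0 0;0 0 0 0 0;0 0 0 0 0;0 0 0 0 0;0 0 0 0 0;0 0 0 0 0")

```text
t: 24.65
ee_pos: [442.1, -287.9, 70.2]
orientation: [0.129, 3.139, -0.0]
ft_force: [-0.4, 0.1, 0.0]
width: 35.8
```

Request:
play_rows(increments="0 0 0 0.02 0;0 0 0 0.03 0;0 0 0 0.03 0;0 0 0 0.03 0;0 0.0138 0.0346 0 0.7;0 0.0138 0.0346 0 0.7;0 0.0138 0.0346 0 0.7;0 0.0138 0.0346 0 0.7;0 0.0138 0.0346 0 0.7;0 0.0138 0.0346 0 0.7;0 0.0138 0.0346 0 0.7;0 0.0138 0.0346 0 0.7;0 0.0138 0.0346 0 0.7;0 0.0134 0.0347 0 0.8;0 0 0 -0.02 0;0 0 0 -0.02 0;0 0 0 0 0;0 0 0 0 0")

```text
t: 26.45
ee_pos: [579.3, 58.2, 140.0]
orientation: [0.065, -3.14, 0.0]
ft_force: [-0.2, 0.2, -0.7]
width: 36.1
```

Request:
play_rows(increments="0 0 0 -0.02 0;0 0 0 -0.02 0;0 0 0 -0.01 0;0 0 0 -0.005 0;0 0 0 -0.005 0;0 0 0 -0.004 0;0 0 0 -0.003 0;0 0 0 -0.002 0;0 0 0 -0.001 0;0 0 0 0 0;0 0 0 0 0")

```text
t: 27.55
ee_pos: [579.8, 58.3, 70.3]
orientation: [-0.065, 3.141, 0.0]
ft_force: [0.2, -0.4, -0.9]
width: 35.8
```

Request:
play_rows(increments="1 0 0 0 0;1 0 0 0 0;1 0 0 0 0;1 0 0 0 0;1 0 0 0 0;1 0 0 0.02 0;1 0 0 0.03 0;1 0 0 0.03 0;1 0 0 0.03 0;1 -0.01 -0.035 0 0;1 -0.01 -0.035 0 0;1 -0.01 -0.035 0 0;1 -0.01 -0.035 0 0;1 -0.01 -0.035 0 0;1 -0.01 -0.035 0 0;1 -0.01 -0.035 0 0;1 0 0 0 0;1 0 0 0 0")

```text
t: 29.35
ee_pos: [509.5, -187.2, 180.2]
orientation: [-0.062, 3.141, 0.0]
ft_force: [0.7, -0.1, -0.1]
width: 88.1
```

```bash
python3 - <<'E'
from h import *
d=grab('scene');P=pts(d);e=np.array([np.cos(.042),np.sin(.042)])
Q=P[...,:2]-[504.8,54]; U=Q@e; V=Q@[-e[1],e[0]]
for n,x in(('relay',-75),('monitor',-25),('timer',25),('ssr',75)):
    z=P[...,2][(abs(U-x)<7)&(abs(V)<12)&(P[...,2]>85)]; print(n,len(z),np.percentile(z,[20,50,80,95]).round(1))
a=d['img']; b=grab('top')['img']
c=lambda i,u,v,w,h,s:cv2.resize(i[v:v+h,u:u+w,::-1],None,fx=s,fy=s,interpolation=2)
cv2.imwrite('pics/p4.png',np.hstack([c(a,170,150,150,150,2.66),c(b,190,180,150,150,2.66)]))
print(ctrl.get_obs()['width'])
E
```

```text
relay 58 [108.9 110.3 111.2 112.2]
monitor 121 [ 97.1 117.  124.7 126.4]
timer 80 [108.2 112.3 117.6 119.3]
ssr 41 [109.8 111.  112.7 113.8]
87.63684350584663
```

View pics/p4.png

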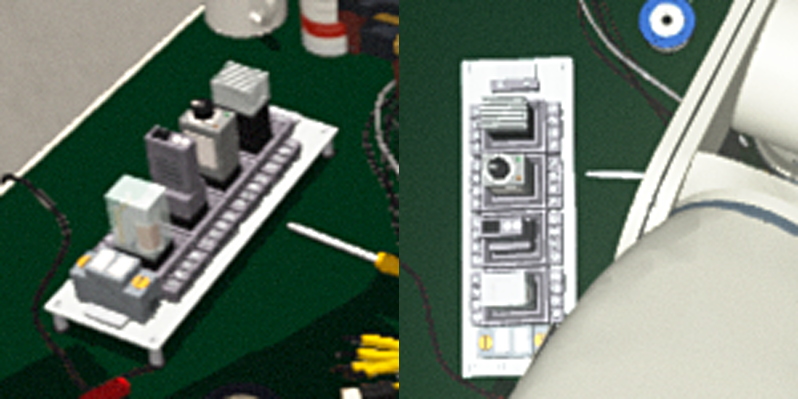

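All four stand upright in the new strip. From the block end in the scene crop they are relay (140,215), monitor (170,165), timer (205,140) and SSR (240,100). The top heights match those on the old strip, so I'm handing in.

```bash
python3 -c "
from workcell import ctrl
print(ctrl.close_job())"
```

```text
the job is handed in; nothing more can be done
None
```

I moved all four modules to the new strip, keeping their order from the supply block: relay, monitor, timer, solid-state. The new strip's block is at the end near the robot, so the relay is in the nearest socket. The job was handed in at about 29.5 s, with the gripper open and clear of everything.

- **Seating:** The relay, monitor and solid-state tops measured 110.3, 123.7 and 111.0 mm, within 0.2 mm of their heights in the old sockets. The monitor's figure was taken after it was placed. The timer's highest readings were 117.6–119.3 mm; its expected top is 117 mm.
- **Forces:** Each gripper reached its seated height to within 0.2 mm. The wrist force was under 2 N at every reading I took; these were at the end of each move, not continuous.
- **Pictures:** The last views from both cameras show all four upright and in order.
- **Disagreement:** The two cameras differed by about 3 mm in y. I used the average, which the pocket clearance allowed.

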